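# Post a rejected carton through the push flap of the quarantine box

## Robot

A 6-joint arm with a two-finger parallel gripper is mounted at the origin on the work surface. World frame = base frame: x ahead of the robot, y to its left, z up, the work surface at z = 0. Lengths are in m, angles in degrees, forces in N, time in s.
With the tool pointing down it reaches from about 0.375 to 0.9 m from the base axis. Payload 3.1 kg.
Tool frame: the origin (TCP) lies on the centre line of the jaws, within the pads' length; the fingertips stand 8 mm ahead of it and the grasp point (between the pads) lies 11 mm behind it; y points along the fingers, x is the direction in which the jaws open and shut, and the axes are right-handed (so a half turn about y gives the same grasp; the last joint's range is limited). The gripper opens to 87 mm and grips with 3 to 60 N. Pads are 19 mm wide; open, the fingers measure 117 mm over their backs; the gripper's body (75 mm by 190 mm) begins 51 mm behind the grasp point.
Start: joints at [61.622, 30.224, 82.088, -0, 67.689, -10.227], TCP at [0.195, 0.594, 0.231] pointing down, gripper open.
Joint ranges: [-176.69, 176.69], [-43.24, 126.21], [12.49, 139.97], [-82, 262], [0, 151.66], [-163.58, 163.58]. Speed limits (degrees/s): [159.86, 159.86, 180, 180, 180, 180].

## Interface

Orientations are given as a 3x3 rotation matrix whose columns are the frame's x, y, z axes.
In Python, from rig import read_state, imaging, job, spotter gives the robot as it stands.
- The arm moves only by the tool apply_moves, never from a script. Its argument "steps" is a list of rows, each an object of numbers: "x", "y", "z": the shift along the world's x, y, z in mm; "spin": the turn about the world's z in rad. In form: [{"x": .., "y": .., "z": .., "spin": ..}, ...]. A call has 1 to 12 rows; each row shifts and turns the pose as measured when the row begins; what a row does not reach is not made up. A row lasts 1/10 s, in which the tool goes at most 50 mm and 8.59 degrees, less where a joint would pass 70% of its speed; a pose out of reach is approached as far as the arm can. A call is refused whole if a number of a shift passes 50 or a number of a turn 0.15, either way. A call with a gripper value outside its range is refused whole. "grip" is the finger opening in mm, from 0 to 87, set as the call begins (left out, the last holds). The fingers move at their own pace and stop on an object; the grip force is fixed at half the most. Time passes only in rows, so rows that do not move let the fingers close. It gives the time, the measured TCP pose, the force and the opening at its end, in the units of the state.
- read_state(): the state, without advancing time (a new reading comes with each control period).
- imaging.capture(name): name is "side" or "top"; returns the picture (384x512x3 uint8, red, green, blue); there is no depth.
- imaging.camera_params(name): a dict with "fov_y" (degrees; the focal length in pixels is half the picture's height over the tangent of half this angle, whatever the lens; pixels are square), "cx", "cy" (the principal point, pixels), "dist" ([k1, k2, p1, p2, k3] as OpenCV has them; the pictures are not rectified), "R" (3x3) and "t" (3): a world point X has camera coordinates R X + t. Camera axes: x right, y down, z forward; pixel columns grow to the right and rows downward; lengths in m; the calibration is good to about 2 mm. A picture is of the moment at which its call begins. camera_params takes no time and is no camera call.
- job.hand_in(): hands the job in, once; it reports no verdict.
Trained networks look in the newest picture that a camera, given by its name, has taken for a name from the list of things; names that differ only in an ending like _2 or _b are one class to them, and where a whole thing is asked for, a point or a joint stands for the part that bears it (a point fixed in the world has none). Each returns a list of dicts, best first, with "score" (0 to 1); they miss things now and then, are a little off and sometimes report something else, mostly with a low value. They report only what shows in the picture. A call takes as long as a camera call. They do not tell look-alikes from the thing itself.
- spotter.cut_out(name, camera): "mask" (384x512 bool, what is visible of it) and "rect" ([left, top, width, height] in pixels, round what is visible of it).
The state is a dict: "time_s": time; "joint_positions": joint angles; "qvel": joint speeds; "tau": joint torques, N m; "position": TCP position; "tcp_rot": TCP orientation; "force": force on the tool from outside, world axes, zero at the start; "moment": the same for the moment, N m; "opening": opening from 0.0 (shut) to 1.0 (fully open).
Only numpy, scipy, OpenCV 4.12 (cv2) and the standard library are available. Lean on these libraries where they do the work, as an engineer would, in place of code of your own. Each camera call takes 0.05 s, during which the arm holds its last target.

## Task

Post the red-banded medicine carton, lying on the sill of the maroon quarantine drop box, into the box: push the sprung steel flap open with one finger and, with the flap held open, slide the carton over the inner edge of the sill with the other finger, holding the flap until the carton has dropped inside. Do not shove the flap open with the carton, and do not pick the carton up: only push it. Then draw the hand out so that the flap shuts; leave the blue-banded carton waiting on the sill and everything else as it is.

Things in the scene. Friction and masses are not known exactly. Their poses are not given: they have to be found in the camera images.
- dropbox: quarantine drop box of maroon sheet steel (4 mm), fixed on the bench, place and yaw vary; 295 mm deep (x -125 to 170), 340 mm wide (y), 188 mm high at the back. Origin on the bench directly below the inner edge of the sill, mid-width; x points into the box (away from the robot at yaw 0), z up. Hollow: its floor is at z = 4 mm
- sill_edge (a point): middle of the sill's inner edge, box (0, 0, 140) mm. The level sill, top at z = 140, runs from box x = -125 to 0 over the full width. From its inner edge the face slopes up to box (100, 188) in x, z, where the flat roof starts. The flap closes this slope over y = -134 to 134, beside it is fixed frame. A carton pushed more than half way past the sill edge tips in and falls inside
- flap (a joint): opening of the steel flap in rad: 0 shut, flush in the slope, its lower edge meeting the sill edge; up to 0.95 as it is pushed in and down about its upper edge. A spring shuts it when let go, in about half a second. A fingertip just above sill level moving into the box opens it by sliding up it: about 0.2 rad with the contact at box x = 40 mm, 0.4 at 60, 0.5 at 70
- flap_edge (a point): middle of the flap's lower edge, marked by a black rubber strip; it moves with the flap. The flap is 268 mm wide, 109 mm long from hinge to lower edge, 3 mm thick; opening it takes about 1.5 to 3 N at the lower edge, 3 to 7 N half way up
- flap_hinge (a point): middle of the hinge line along the flap's upper edge, box (100, 0, 188) mm; the line runs along the box's y. The hinge barrel stands up 3 mm
- red_carton: white medicine carton with a broad red band round it, lying flat, 36 mm (its x) by 72 mm (its y) by 22 mm high, about 50 g; origin at the centre of its underside, z up. It lies on the sill in front of the left or right part of the flap, turned up to 0.2 rad, with 10 to 45 mm between it and the flap. To be posted
- blue_carton: white medicine carton with a broad blue band round it, lying flat, 36 mm (its x) by 72 mm (its y) by 22 mm high, about 50 g; origin at the centre of its underside, z up. It waits on the other half of the sill and must stay there
- green_carton: white medicine carton with a broad green band round it, lying flat, 36 mm (its x) by 72 mm (its y) by 22 mm high, about 50 g; origin at the centre of its underside, z up. On the bench, not part of the job
- tape_roll: roll of packing tape lying flat on the bench, 100 mm across, 48 mm high; origin at the centre of its underside; not part of the job
- scanner: hand scanner lying on the bench, grey and black, about 170 by 60 by 36 mm; origin at its underside; not part of the job
- pill_jar: white jar standing on the bench, 52 mm across, 75 mm high; origin at the centre of its underside; not part of the job
- cutter: yellow box cutter lying on the bench, 145 by 24 by 18 mm; origin at its underside; not part of the job
Mind the look-alikes: they are no part of the job. What is shaped like the red_carton but pink or purple is not meant.

How it is judged:
By the outcome, as a careful person would: the job done as asked, in the order asked, and still so for the second after the job is handed in, with the robot touching nothing.
It also fails if it takes over 32 s, if anything falls off the work surface, if the arm or the gripper's body presses on something with over 40 N, if the wrist force passes 120 N, or if a joint passes its speed limit or range.

## Working session

There is one attempt and no reset: what is moved stays moved. The work goes in short steps, Python scripts to look and compute and a tool call to move; the robot and the scene stay as the last step left them, time stands still between calls to the robot, and variables do not carry over. Pictures are saved under pics/ and viewed, and the job is handed in when it is done.

Besides the shell and the picture viewer there is one more tool, called after "Call:" by a JSON object that holds its "op" and its "data". apply_moves: Moves the arm, as the interface text tells. Its arguments: {"type":"object","properties":{"steps":{"type":"array"},"grip":{"type":"number"}},"required":["steps"]}

```bash
mkdir -p pics; ls
python3 - <<'E'
from rig import read_state, imaging, job, spotter
import cv2,json
s=read_state();print(s)
for n in("side","top"):
    im=imaging.capture(n);cv2.imwrite(f"pics/{n}0.png",im[:,:,::-1]);print(imaging.camera_params(n))
E
```

```text
pics
{'time_s': 0.0, 'joint_positions': array([ 6.16210387e+01,  3.02783909e+01,  8.21567910e+01, -1.43745321e-04,
        6.76903586e+01, -1.02290658e+01]), 'qvel': array([ 0.0796263 , -0.11933087, -0.06036762,  0.01826416,  0.0190127 ,
        0.10982487]), 'tau': array([ 8.24344243e-04, -4.40035915e+01, -1.76596177e+01,  6.35028072e-02,
        5.80092939e-02, -1.37900233e-04]), 'position': array([0.1943306 , 0.59325726, 0.22957555]), 'tcp_rot': array([[ 3.11502032e-01, -1.03938720e-03, -9.50244918e-01],
       [ 9.50243039e-01, -1.92887797e-03,  3.11503526e-01],
       [-2.15667927e-03, -9.99997600e-01,  3.86821048e-04]]), 'force': array([-1.14228694, -0.25658479,  0.10100454]), 'moment': array([-0.05038361, -0.04504747,  0.00449136]), 'opening': 0.9992645253343777}
{'fov_y': 51.744113035298334, 'cx': 256.4238605751344, 'cy': 198.73466905625733, 'dist': array([0.0348473, 0.       , 0.       , 0.       , 0.       ]), 'R': array([[-0.99586222, -0.09056865,  0.0074677 ],
       [-0.07203938,  0.73667939, -0.67239409],
       [ 0.05539652, -0.67014983, -0.74015568]]), 't': array([0.48719631, 0.14281279, 1.38201836])}
{'fov_y': 52.41898314906052, 'cx': 255.27947965459546, 'cy': 198.68329923129795, 'dist': array([-0.04595744,  0.        ,  0.        ,  0.        ,  0.        ]), 'R': array([[-0.00168144, -0.99975611, -0.02202047],
       [-0.99378218,  0.00412211, -0.11126535],
       [ 0.11132898,  0.02169646, -0.99354674]]), 't': array([0.01361529, 0.50869135, 1.17763367])}
```

View pics/side0.png

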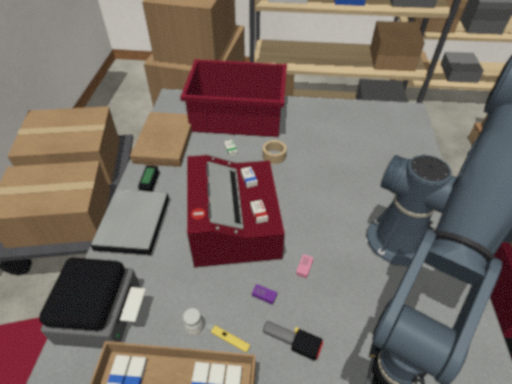

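View pics/top0.png

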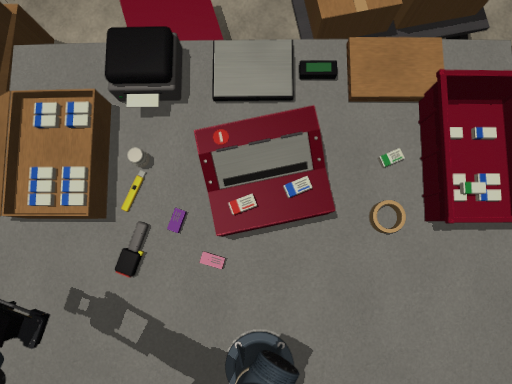

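The side view shows the box at about (235,210). In the top view the box spans about (195–335, 107–235), the red carton is at (242,204), the blue one at (298,187), and the flap at about (262,160). The pink (212,260) and purple (177,220) cartons are decoys.

Run:
```python
from rig import imaging,spotter
import cv2,numpy as np
im=cv2.imread("pics/top0.png");c=im[95:245,185:345];cv2.imwrite("pics/topc.png",cv2.resize(c,(800,750)[0:2] if 0 else (640,600),interpolation=cv2.INTER_CUBIC))
im=cv2.imread("pics/side0.png");c=im[145:275,175:295];cv2.imwrite("pics/sidec.png",cv2.resize(c,(552,598),interpolation=cv2.INTER_CUBIC))
for cam in("top","side"):
  for n in("dropbox","flap","red_carton","blue_carton"):
    for r in spotter.cut_out(n,cam)[:3]:
      ys,xs=np.nonzero(r["mask"]); print(cam,n,round(r["score"],2),r["rect"],len(xs),xs.mean().round(1),ys.mean().round(1))
      np.save(f"m_{cam}_{n}_{r['rect'][0]:.0f}.npy",r["mask"])
```

```text
top dropbox 0.67 [193.8, 108.7, 145.5, 129.5] 12926 264.5 169.2
top dropbox 0.57 [210.0, 133.1, 102.0, 53.9] 3675 262.5 159.5
top flap 0.86 [210.6, 135.4, 100.8, 49.5] 3710 262.5 159.3
top red_carton 0.72 [200.6, 249.9, 25.7, 21.1] 286 211.5 259.7
top red_carton 0.7 [229.0, 194.0, 29.3, 20.8] 384 241.8 203.7
top red_carton 0.69 [168.5, 210.7, 15.3, 22.7] 238 176.6 220.0
top blue_carton 0.86 [283.5, 172.2, 28.7, 28.5] 370 297.3 186.3
top blue_carton 0.67 [197.6, 105.9, 139.1, 125.9] 12729 264.5 169.0
side dropbox 0.78 [186.1, 152.3, 103.1, 113.1] 9325 230.9 212.3
side flap 0.69 [210.2, 162.7, 32.0, 65.4] 1853 223.5 195.4
side red_carton 0.81 [295.3, 254.2, 18.0, 24.9] 250 304.2 265.6
side red_carton 0.74 [252.0, 282.1, 22.5, 21.3] 313 264.0 293.1
side red_carton 0.66 [248.8, 201.2, 17.7, 22.7] 266 259.0 211.8
side blue_carton 0.76 [241.7, 165.2, 18.1, 21.0] 213 248.7 176.3
```

View pics/topc.png

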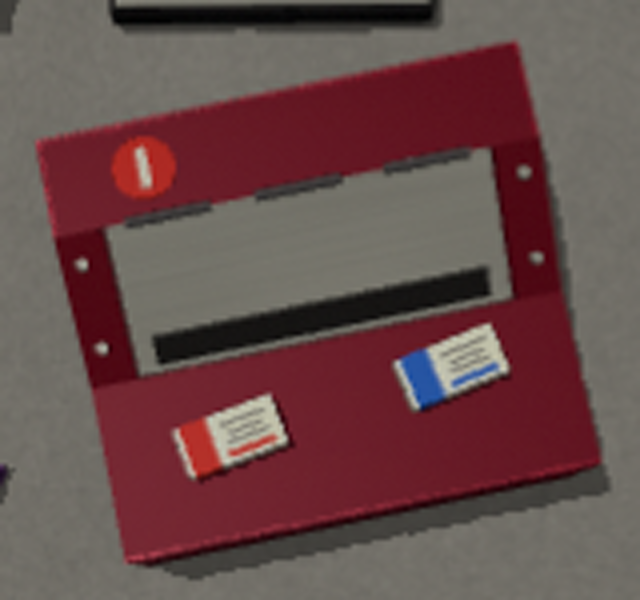

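View pics/sidec.png

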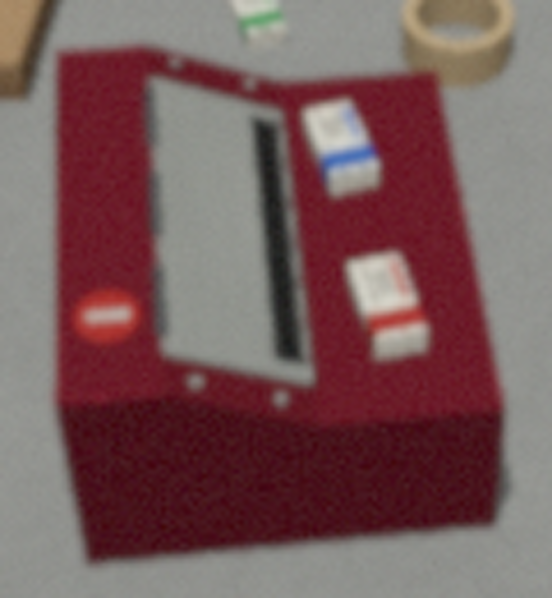

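```bash
cat > h.py <<'E'
import numpy as np,cv2
from rig import imaging
P={c:imaging.camera_params(c) for c in("top","side")}
def proj(X,c):
    p=P[c];f=192/np.tan(np.radians(p["fov_y"]/2))
    K=np.array([[f,0,p["cx"]],[0,f,p["cy"]],[0,0,1]])
    return cv2.projectPoints(np.asarray(X,float).reshape(-1,3),cv2.Rodrigues(p["R"])[0],p["t"],K,p["dist"])[0].reshape(-1,2)
CR={"top":(185,95,4.),"side":(175,145,4.6)}
def full(uv,c):
    x,y,s=CR[c];return (np.array(uv)+.5)/s-.5+[x,y]
def crop(uv,c):
    x,y,s=CR[c];return (np.array(uv)-[x,y]+.5)*s-.5
def tf(b,pose):  # b mm in frame -> world m ; pose x,y,yaw,z
    x,y,a,z=pose;b=np.asarray(b,float).reshape(-1,3)/1000
    c,s=np.cos(a),np.sin(a)
    return np.c_[x+c*b[:,0]-s*b[:,1],y+s*b[:,0]+c*b[:,1],z+b[:,2]]
E
cat > fit.py <<'E'
from h import *
from scipy.optimize import least_squares
def fit(obs,z,x0):
    def r(p):
        o=[]
        for c,l in obs.items():
            b=[k for k,_ in l];o.append((proj(tf(b,[*p,z]),c)-full([v for _,v in l],c)).ravel())
        return np.concatenate(o)
    s=least_squares(r,x0,loss="soft_l1");
    rr=r(s.x).reshape(-1,2); print(s.x.round(4),"rms",np.sqrt((rr**2).mean()).round(2)); print(rr.round(1).tolist()); return s.x
box={"top":[((170,170,188),(40,142)),((170,-170,188),(517,43)),((-125,170,140),(130,562)),((-125,-170,140),(600,463)),((0,170,140),(95,387)),((0,-170,140),(560,293)),((100,170,188),(57,236)),((100,-170,188),(540,137))],
"side":[((170,170,188),(60,403)),((100,170,188),(155,397)),((0,170,140),(315,425)),((-125,170,140),(500,412)),((170,-170,188),(58,50)),((100,-170,188),(147,47)),((0,-170,140),(280,83)),((-125,-170,140),(435,75)),((170,170,0),(90,560)),((-125,170,0),(495,522))]}
def carton(tl,tr,br,bl,s_):  # top-view top-face corners
    return {"top":[((18,36,22),tl),((18,-36,22),tr),((-18,-36,22),br),((-18,36,22),bl)],
            "side":s_}
red=carton((176,428),(271,394),(290,436),(197,474),[((18,-36,22),(347,263)),((-18,-36,22),(402,252)),((-18,36,22),(427,325)),((18,36,22),(370,337)),((18,36,0),(375,359)),((-18,36,0),(429,352))])
blue=carton((394,363),(491,323),(511,370),(416,408),[((18,-36,22),(304,109)),((-18,-36,22),(351,98)),((-18,36,22),(379,163)),((18,36,22),(328,175)),((18,36,0),(334,196)),((-18,36,0),(380,187))])
B=fit(box,0,[.5,0,0]);R=fit(red,.14,[.5,.05,.2]);U=fit(blue,.14,[.5,-.05,.2])
np.savez("fit.npz",B=B,R=R,U=U)
for n,p in(("red",R),("blue",U)):
    d=p[:2]-B[:2];c,s=np.cos(B[2]),np.sin(B[2]);print(n,"in box",((c*d[0]+s*d[1])*1e3).round(1),((-s*d[0]+c*d[1])*1e3).round(1),(p[2]-B[2]).round(3))
for c in("top","side"):
    im=cv2.imread(f"pics/{c}c.png")
    for p,z,o in((B,0,box),(R,.14,red),(U,.14,blue)):
        for k,_ in sum(o.values(),[]):
            q=crop(proj(tf(k,[*p,z]),c),c)[0];cv2.circle(im,(int(q[0]),int(q[1])),3,(0,255,255),-1)
    cv2.imwrite(f"pics/{c}ov.png",im)
E
python3 fit.py
```

```text
[ 0.5501 -0.0225  0.2009] rms 0.78
[[-1.0, -0.5], [0.7, -0.6], [-1.1, 0.3], [0.9, 0.4], [-0.8, 0.5], [1.0, -0.4], [-0.6, 0.4], [0.6, 0.0], [-2.0, 0.1], [1.3, -0.6], [0.6, 0.2], [0.8, -0.4], [-0.7, -0.1], [0.0, -0.8], [-0.1, -0.5], [0.4, -1.1], [-1.4, 0.9], [-0.5, 1.2]]
[0.4806 0.0432 0.364 ] rms 0.71
[[-0.3, 0.5], [0.4, -0.4], [0.4, 1.3], [-0.9, 1.2], [-0.2, -0.3], [-1.4, -0.1], [-0.5, 0.5], [0.8, 0.2], [-0.3, -0.1], [-1.1, -0.9]]
[ 0.5274 -0.1084  0.394 ] rms 0.36
[[0.2, 0.0], [-0.0, 0.0], [0.2, 0.2], [-0.1, 0.8], [0.0, 0.2], [-0.3, 0.6], [-0.3, 0.3], [0.6, -0.1], [-0.6, -0.1], [-0.6, -0.4]]
red in box -54.9 78.2 0.163
blue in box -39.4 -79.7 0.193
```

View pics/topov.png

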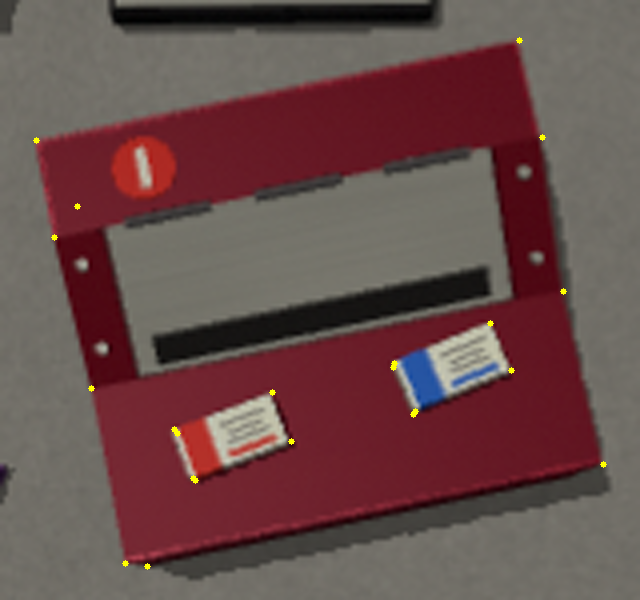

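Call:
{"op": "apply_moves", "data": {"steps": [{"x": 20, "y": -40, "z": 1, "spin": -0.08}, {"x": 20, "y": -40, "z": 1, "spin": -0.08}, {"x": 20, "y": -40, "z": 1, "spin": -0.08}, {"x": 20, "y": -40, "z": 1, "spin": -0.08}, {"x": 20, "y": -40, "z": 1, "spin": -0.08}, {"x": 20, "y": -40, "z": 1, "spin": -0.08}, {"x": 20, "y": -40, "z": 1, "spin": -0.08}, {"x": 20, "y": -40, "z": 1, "spin": -0.08}, {"x": 20, "y": -40, "z": 1, "spin": -0.08}, {"x": 20, "y": -40, "z": 1, "spin": -0.08}, {"x": 20, "y": -40, "z": 1, "spin": -0.08}, {"x": 20, "y": -40, "z": 1, "spin": -0.08}], "grip": 80}}

```text
time_s: 1.7
position: [0.4401, 0.102, 0.2457]
tcp_rot: [[0.965, 0.015, -0.263], [0.263, 0.002, 0.965], [0.015, -1.0, -0.002]]
force: [0.7, 1.5, 0.4]
opening: 0.925
```

The overlay points sit within about 1 px of the box and carton corners. Next I move above the entry pose and line up with the box.

Call:
{"op": "apply_moves", "data": {"steps": [{"x": 15, "y": -25, "z": -5, "spin": -0.03}, {"x": 13, "y": -20, "z": -5, "spin": -0.02}, {"x": 8, "y": -12, "z": -5, "spin": -0.01}, {"x": 0, "y": 0, "z": 0, "spin": 0}]}}

```text
time_s: 2.1
position: [0.4815, 0.0368, 0.2318]
tcp_rot: [[0.981, 0.022, -0.192], [0.193, -0.001, 0.981], [0.021, -1.0, -0.005]]
force: [-0.3, 0.3, -0.4]
opening: 0.922
```

```bash
cat > st.py <<'E'
from h import *
from rig import read_state
s=read_state();B=np.load("fit.npz")["B"];d=s["position"][:2]-B[:2];c,q=np.cos(B[2]),np.sin(B[2])
T=s["tcp_rot"]
print("t",s["time_s"],"tcp",s["position"].round(4),"box",((c*d[0]+q*d[1])*1e3).round(1),((-q*d[0]+c*d[1])*1e3).round(1),"yawerr",(np.arctan2(T[1,0],T[0,0])-B[2]).round(3),"tilt",T[2,0].round(3),"open",(s["opening"]*87).round(1),"F",s["force"].round(1))
E
python3 st.py
```

```text
Traceback (most recent call last):
  File "st.py", line 5, in <module>
    print("t",s["time_s"],"tcp",s["position"].round(4),"box",((c*d[0]+q*d[1])*1e3).round(1),((-q*d[0]+c*d[1])*1e3).round(1),"yawerr",(np.arctan2(T[1,0],T[0,0])-B[2]).round(3),"tilt",T[2,0].round(3),"open",(s["opening"]*87).round(1),"F",s["force"].round(1))
                                                                                                                                                                                                             ^^^^^^^^^^^^^^^^^^^^^^^
AttributeError: 'float' object has no attribute 'round'
```

```bash
sed -i 's/(s\["opening"\]\*87).round(1)/round(s["opening"]*87,1)/' st.py; python3 st.py
```

```text
t 2.1 tcp [0.4815 0.0368 0.2318] box -55.3 71.8 yawerr -0.007 tilt 0.021 open 80.2 F [-0.3  0.3 -0.4]
```

Call:
{"op": "apply_moves", "data": {"steps": [{"x": -4, "y": 4, "z": -12, "spin": 0.007}, {"x": 0, "y": 0, "z": -14, "spin": 0}, {"x": 0, "y": 0, "z": -10, "spin": 0}, {"x": 0, "y": 0, "z": 0, "spin": 0}]}}

```text
time_s: 2.5
position: [0.4753, 0.0444, 0.1952]
tcp_rot: [[0.979, 0.021, -0.203], [0.203, 0.002, 0.979], [0.021, -1.0, -0.003]]
force: [-0.4, -0.3, 0.9]
opening: 0.922
```

```bash
python3 st.py;python3 - <<'E'
from rig import imaging
import cv2
for c,(x,y,s) in {"top":(185,95,4.),"side":(175,145,4.6)}.items():
    im=imaging.capture(c)[:,:,::-1];cv2.imwrite(f"pics/{c}1.png",cv2.resize(im[y-20:y+145,x-10:x+160],None,fx=3.5,fy=3.5,interpolation=2))
E
```

```text
t 2.5 tcp [0.4753 0.0444 0.1952] box -59.9 80.4 yawerr 0.003 tilt 0.021 open 80.2 F [-0.4 -0.3  0.9]
```

View pics/side1.png

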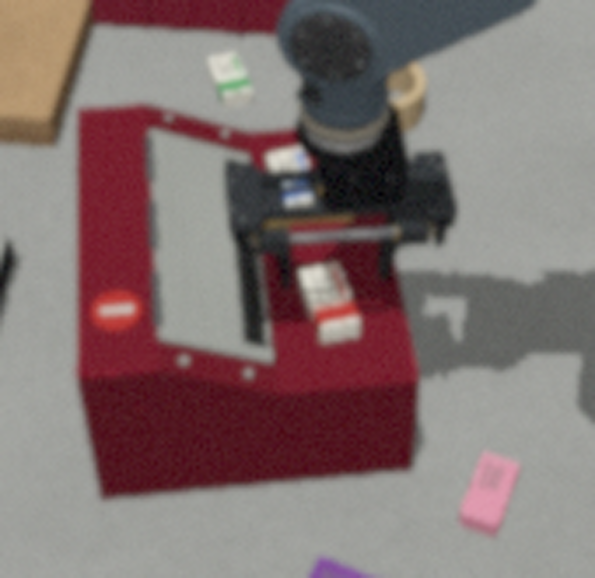

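View pics/top1.png

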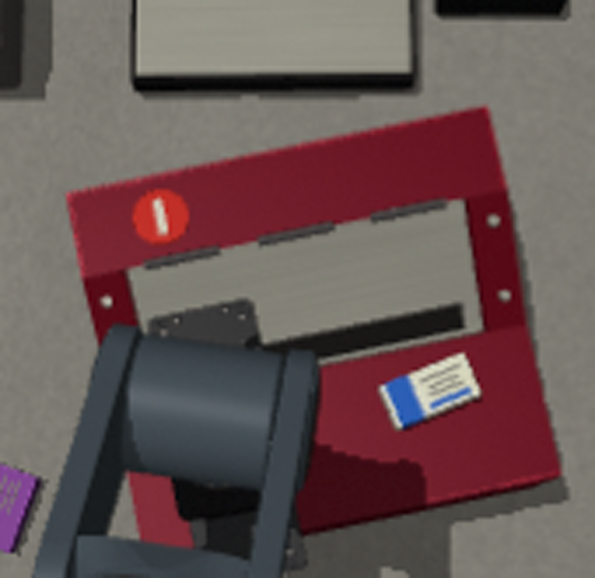

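The side view shows the fingers at about (285,275) and (387,265), one on each side of the red carton at (328,305), with the flap still shut. I'll descend.

Call:
{"op": "apply_moves", "data": {"steps": [{"x": 2, "y": -3, "z": -14, "spin": 0}, {"x": 0, "y": 0, "z": -14, "spin": 0}, {"x": 0, "y": 0, "z": -10, "spin": 0}, {"x": 0, "y": 0, "z": 0, "spin": 0}]}}

```text
time_s: 3.0
position: [0.4808, 0.042, 0.1601]
tcp_rot: [[0.978, 0.031, -0.205], [0.205, 0.0, 0.979], [0.03, -1.0, -0.006]]
force: [-0.7, 0.2, -0.1]
opening: 0.916
```

```bash
python3 st.py
```

```text
t 3.0 tcp [0.4808 0.042  0.1601] box -55.1 77.0 yawerr 0.006 tilt 0.03 open 79.7 F [-0.7  0.2 -0.1]
```

Call:
{"op": "apply_moves", "data": {"steps": [{"x": 0, "y": 0, "z": -5, "spin": -0.006}, {"x": 6, "y": 1, "z": 0, "spin": 0}, {"x": 6, "y": 1, "z": 0, "spin": 0}, {"x": 0, "y": 0, "z": 0, "spin": 0}]}}

```text
time_s: 3.4
position: [0.4953, 0.0442, 0.1564]
tcp_rot: [[0.979, 0.034, -0.199], [0.199, -0.0, 0.98], [0.034, -0.999, -0.007]]
force: [-0.4, -0.3, 0.0]
opening: 0.916
```

```bash
python3 st.py
```

```text
t 3.4 tcp [0.4953 0.0442 0.1564] box -40.4 76.2 yawerr -0.001 tilt 0.034 open 79.7 F [-0.4 -0.3  0. ]
```

Call:
{"op": "apply_moves", "data": {"steps": [{"x": 7, "y": 1, "z": -2, "spin": 0}, {"x": 7, "y": 1.5, "z": 0, "spin": 0}, {"x": 7, "y": 1.5, "z": 0, "spin": 0}, {"x": 0, "y": 0, "z": 0, "spin": 0}]}}

```text
time_s: 3.8
position: [0.5165, 0.0486, 0.1544]
tcp_rot: [[0.979, 0.031, -0.199], [0.199, -0.001, 0.98], [0.03, -1.0, -0.007]]
force: [-0.3, -0.8, 3.0]
opening: 0.92
```

```bash
python3 st.py;python3 - <<'E'
from rig import imaging
import cv2
for c,(x,y,s) in {"side":(175,145,4.6)}.items():
    im=imaging.capture(c)[:,:,::-1];cv2.imwrite(f"pics/{c}2.png",cv2.resize(im[y-20:y+125,x-10:x+130],None,fx=4,fy=4,interpolation=2))
E
```

```text
t 3.8 tcp [0.5165 0.0486 0.1544] box -18.7 76.3 yawerr -0.0 tilt 0.03 open 80.0 F [-0.3 -0.8  3. ]
```

View pics/side2.png

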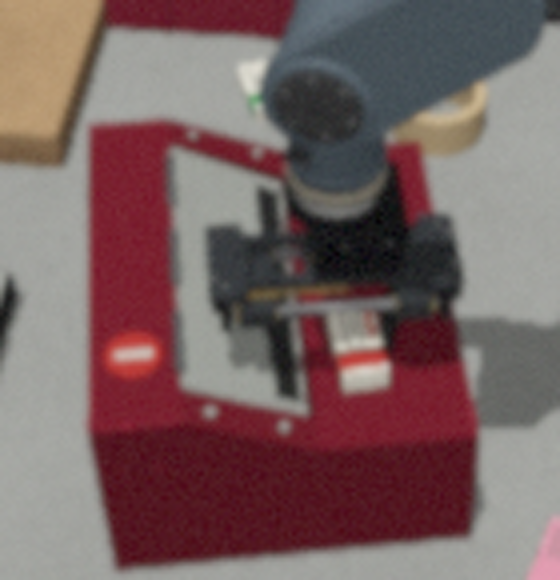

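The lead finger is on the flap, which is slightly open, with about 3 N of contact force. The trailing finger is just behind the carton at (360,350).

Call:
{"op": "apply_moves", "data": {"steps": [{"x": 7, "y": 1.5, "z": 0, "spin": 0}, {"x": 7, "y": 1.5, "z": 0, "spin": 0}, {"x": 7, "y": 1.5, "z": 0, "spin": 0}, {"x": 0, "y": 0, "z": 0, "spin": 0}]}}

```text
time_s: 4.25
position: [0.5343, 0.0535, 0.1535]
tcp_rot: [[0.98, 0.02, -0.2], [0.2, -0.001, 0.98], [0.02, -1.0, -0.005]]
force: [-1.6, 0.4, 2.9]
opening: 0.919
```

```bash
cat > pic.py <<'E'
import sys
from rig import imaging
import cv2
im=imaging.capture("side")[:,:,::-1];cv2.imwrite(sys.argv[1],cv2.resize(im[145:270,185:310],None,fx=4.8,fy=4.8,interpolation=2))
E
python3 st.py;python3 pic.py pics/side3.png
```

```text
t 4.25 tcp [0.5343 0.0535 0.1535] box -0.3 77.6 yawerr 0.001 tilt 0.02 open 80.0 F [-1.6  0.4  2.9]
```

View pics/side3.png

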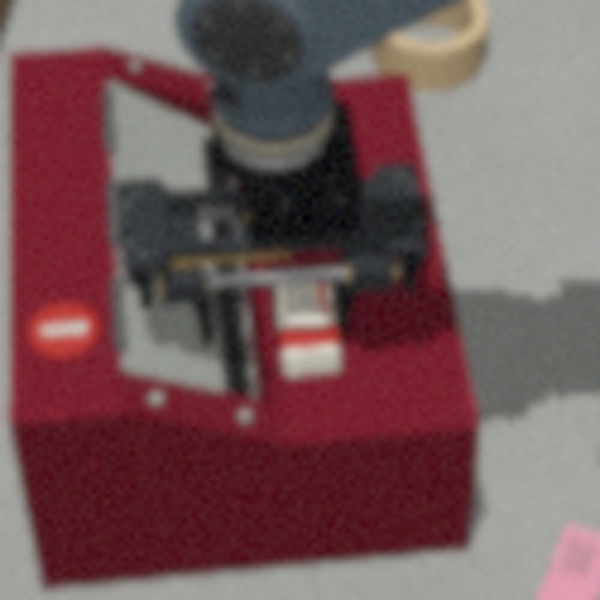

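The flap is about 0.35 rad open. The carton is square to the box, with its front about at the sill edge, well clear of the lead finger. I'll keep pushing.

Call:
{"op": "apply_moves", "data": {"steps": [{"x": 7, "y": 1.3, "z": 0, "spin": 0}, {"x": 7, "y": 1.3, "z": 0, "spin": 0}, {"x": 5, "y": 1, "z": 0, "spin": 0}, {"x": 0, "y": 0, "z": 0, "spin": 0}]}}

```text
time_s: 4.7
position: [0.5461, 0.0568, 0.1515]
tcp_rot: [[0.98, 0.001, -0.201], [0.201, -0.002, 0.98], [0.001, -1.0, -0.002]]
force: [-2.5, -0.4, 4.1]
opening: 0.92
```

```bash
python3 st.py;python3 pic.py pics/side4.png
```

```text
t 4.7 tcp [0.5461 0.0568 0.1515] box 11.9 78.5 yawerr 0.002 tilt 0.001 open 80.0 F [-2.5 -0.4  4.1]
```

View pics/side4.png

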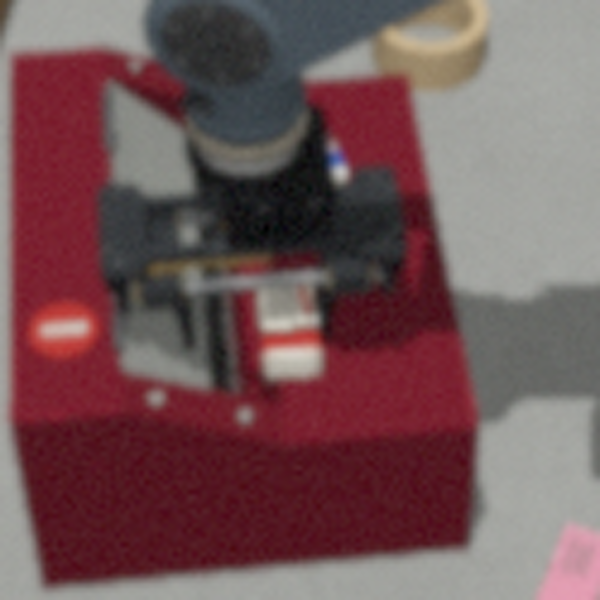

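Call:
{"op": "apply_moves", "data": {"steps": [{"x": 7, "y": 1.2, "z": 1, "spin": 0}, {"x": 7, "y": 1.2, "z": 1, "spin": 0}, {"x": 5, "y": 1, "z": 0.5, "spin": 0}, {"x": 0, "y": 0, "z": 0, "spin": 0}]}}

```text
time_s: 5.15
position: [0.5547, 0.0592, 0.1512]
tcp_rot: [[0.979, -0.024, -0.202], [0.202, -0.004, 0.979], [-0.024, -1.0, 0.001]]
force: [-2.8, -0.0, 6.9]
opening: 0.919
```

```bash
python3 st.py;python3 pic.py pics/side5.png
```

```text
t 5.15 tcp [0.5547 0.0592 0.1512] box 20.8 79.1 yawerr 0.003 tilt -0.024 open 80.0 F [-2.8 -0.   6.9]
```

View pics/side5.png

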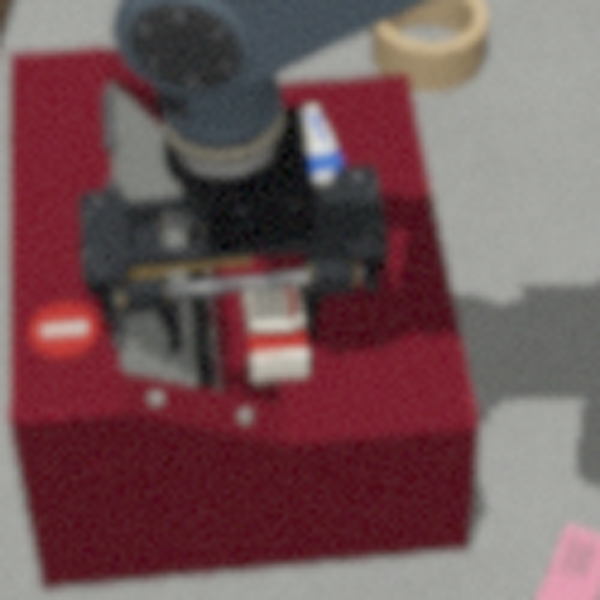

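Call:
{"op": "apply_moves", "data": {"steps": [{"x": 9, "y": 1.7, "z": 1.5, "spin": 0}, {"x": 8, "y": 1.5, "z": 1.5, "spin": 0}]}}

```text
time_s: 5.4
position: [0.5622, 0.0617, 0.152]
tcp_rot: [[0.978, -0.047, -0.203], [0.203, -0.006, 0.979], [-0.047, -0.999, 0.004]]
force: [-9.3, -4.0, -2.0]
opening: 0.918
```

```bash
python3 st.py;python3 pic.py pics/side6.png
```

```text
t 5.4 tcp [0.5622 0.0617 0.152 ] box 28.7 80.1 yawerr 0.004 tilt -0.047 open 79.8 F [-9.3 -4.  -2. ]
```

View pics/side6.png

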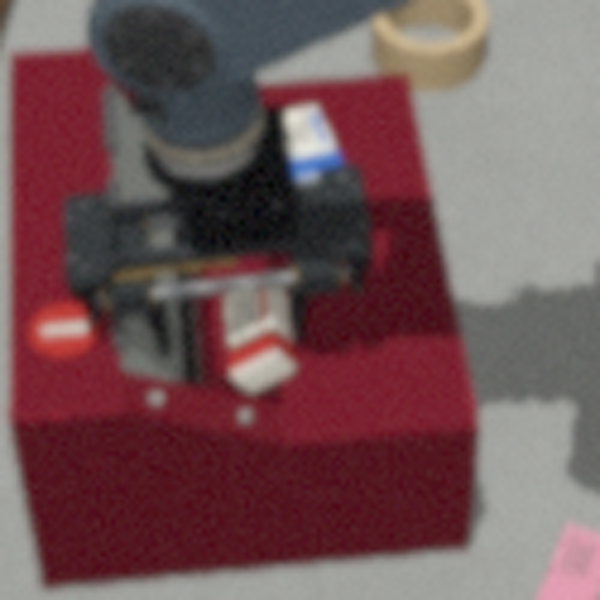

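The carton is tipping over the sill edge. I'll hold for one row and check.

Call:
{"op": "apply_moves", "data": {"steps": [{"x": 1, "y": 0, "z": 0, "spin": 0}]}}

```text
time_s: 5.55
position: [0.5629, 0.0618, 0.1517]
tcp_rot: [[0.978, -0.049, -0.203], [0.203, -0.006, 0.979], [-0.049, -0.999, 0.004]]
force: [-4.0, -0.9, 7.0]
opening: 0.916
```

```bash
python3 st.py;python3 pic.py pics/side7.png
```

```text
t 5.55 tcp [0.5629 0.0618 0.1517] box 29.3 80.0 yawerr 0.004 tilt -0.049 open 79.7 F [-4.  -0.9  7. ]
```

View pics/side7.png

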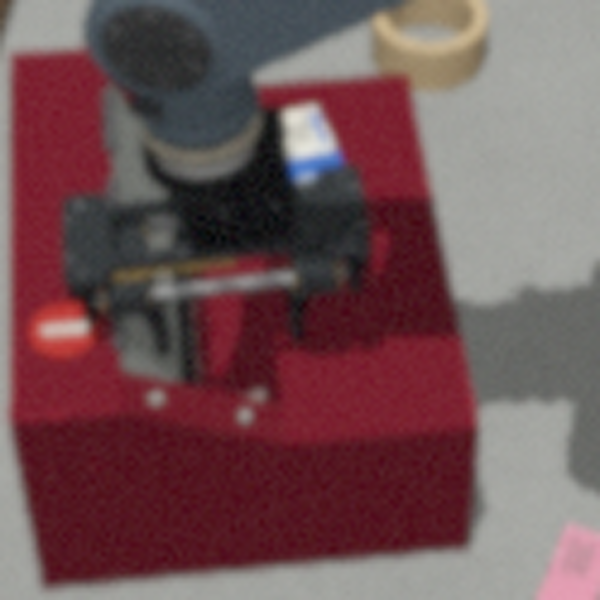

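The carton has left the sill. A white bit at (258,395) is probably its end, still falling, so I'll keep holding.

Call:
{"op": "apply_moves", "data": {"steps": [{"x": 0.5, "y": 0, "z": 0, "spin": 0}, {"x": 0.5, "y": 0, "z": 0, "spin": 0}, {"x": 0.5, "y": 0, "z": 0, "spin": 0}]}}

```text
time_s: 5.9
position: [0.562, 0.0616, 0.1526]
tcp_rot: [[0.978, -0.055, -0.204], [0.204, -0.006, 0.979], [-0.055, -0.998, 0.005]]
force: [-5.4, -2.2, 3.7]
opening: 0.915
```

```bash
python3 st.py;python3 pic.py pics/side8.png
```

```text
t 5.9 tcp [0.562  0.0616 0.1526] box 28.4 80.0 yawerr 0.005 tilt -0.055 open 79.6 F [-5.4 -2.2  3.7]
```

View pics/side8.png

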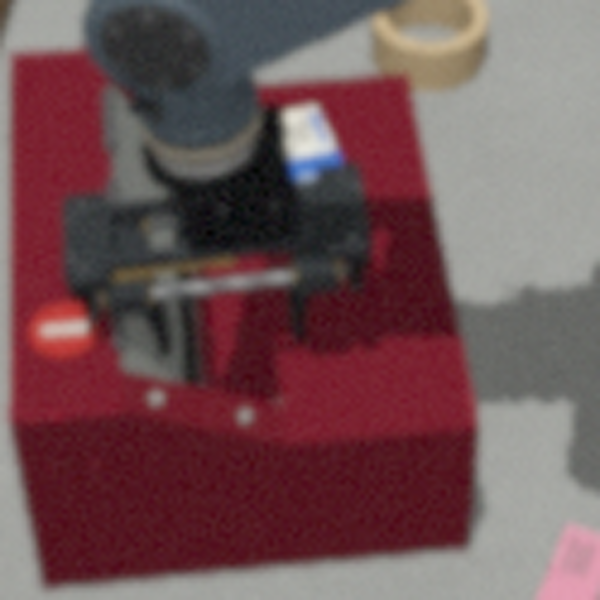

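The carton is inside: the sill and opening are clear of it and the flap is still held. I'll withdraw straight back.

Call:
{"op": "apply_moves", "data": {"steps": [{"x": -8, "y": -1.6, "z": 1, "spin": 0}, {"x": -10, "y": -2, "z": 0.5, "spin": 0}, {"x": -10, "y": -2, "z": 0, "spin": 0}, {"x": -10, "y": -2, "z": 0, "spin": 0}, {"x": -10, "y": -2, "z": 0, "spin": 0}, {"x": -10, "y": -2, "z": 0, "spin": 0}]}}

```text
time_s: 6.55
position: [0.507, 0.0495, 0.1568]
tcp_rot: [[0.978, -0.036, -0.203], [0.203, -0.006, 0.979], [-0.037, -0.999, 0.002]]
force: [-0.1, -1.1, 2.0]
opening: 0.918
```

```bash
python3 st.py
```

```text
t 6.55 tcp [0.507  0.0495 0.1568] box -27.8 79.1 yawerr 0.004 tilt -0.037 open 79.9 F [-0.1 -1.1  2. ]
```

Call:
{"op": "apply_moves", "data": {"steps": [{"x": -10, "y": -2, "z": 0, "spin": 0}, {"x": -10, "y": -2, "z": 0, "spin": 0}, {"x": -10, "y": -2, "z": 0, "spin": 0}, {"x": -4, "y": -1, "z": 0, "spin": 0}, {"x": 0, "y": 0, "z": 15, "spin": 0}, {"x": -5, "y": 0, "z": 25, "spin": 0}, {"x": -5, "y": 0, "z": 30, "spin": 0}, {"x": -5, "y": 25, "z": 20, "spin": 0}, {"x": 0, "y": 40, "z": 0, "spin": 0}, {"x": -10, "y": 45, "z": 0, "spin": 0}, {"x": -10, "y": 45, "z": 0, "spin": 0}, {"x": -10, "y": 45, "z": 0, "spin": 0}]}}

```text
time_s: 7.75
position: [0.4211, 0.2428, 0.2487]
tcp_rot: [[0.981, -0.038, -0.189], [0.189, -0.004, 0.982], [-0.038, -0.999, 0.003]]
force: [0.6, 0.7, -0.2]
opening: 0.92
```

Call:
{"op": "apply_moves", "data": {"steps": [{"x": -10, "y": 45, "z": 0, "spin": 0}, {"x": -10, "y": 45, "z": 0, "spin": 0}, {"x": 0, "y": 30, "z": 0, "spin": 0}, {"x": 0, "y": 0, "z": 0, "spin": 0}, {"x": 0, "y": 0, "z": 0, "spin": 0}]}}

```text
time_s: 8.25
position: [0.3969, 0.3723, 0.2478]
tcp_rot: [[0.98, -0.038, -0.198], [0.198, -0.003, 0.98], [-0.037, -0.999, 0.005]]
force: [0.1, -0.1, -0.6]
opening: 0.916
```

```bash
python3 st.py;python3 - <<'E'
from rig import imaging
import cv2,numpy as np
o=[]
for c in("top","side"):
    im=np.ascontiguousarray(imaging.capture(c)[:,:,::-1]);cv2.imwrite(f"pics/{c}9f.png",im)
    x,y=(175,85) if c=="top" else (175,140);o.append(cv2.resize(im[y:y+160,x:x+170],(400,376),interpolation=2))
cv2.imwrite("pics/fin.png",np.hstack(o))
E
```

```text
t 8.25 tcp [0.3969 0.3723 0.2478] box -71.3 417.4 yawerr -0.002 tilt -0.037 open 79.7 F [ 0.1 -0.1 -0.6]
```

View pics/fin.png

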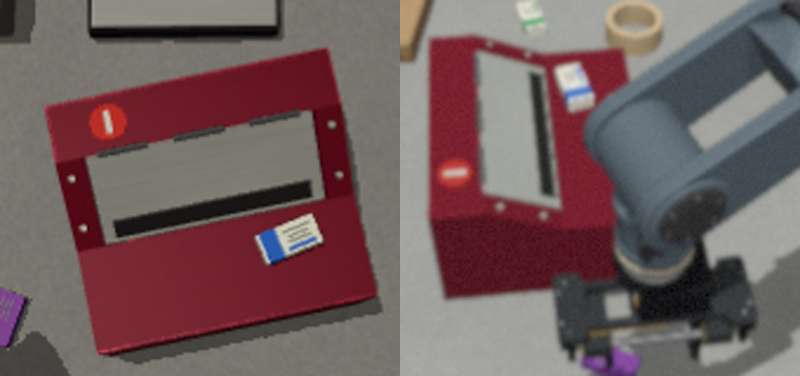

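View pics/top9f.png

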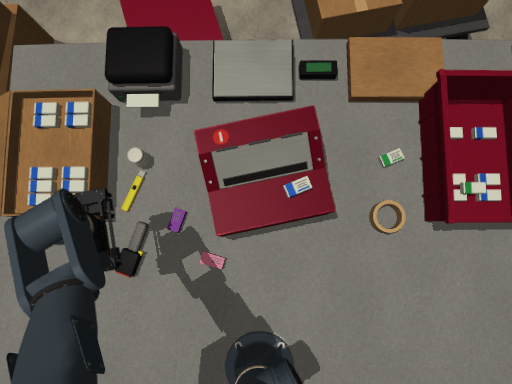

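The flap is shut, the red carton is gone from the sill, and the blue carton at (298,187) and everything else have not moved. The hand is clear, so I'm handing in.

```bash
python3 -c "
from rig import job;print(job.hand_in())"
```

```text
the job is handed in; nothing more can be done
None
```

The red-banded carton is in the drop box, and I handed the job in at about 8.3 s of the 32 s allowed; hand-in gave no verdict.

**How it went:** I lowered the open hand over the carton and moved it into the box. The leading finger slid up the flap and opened it. The other finger then pushed the carton over the sill edge, with the carton never against the flap or picked up. I held the flap until the carton had dropped in, then drew the hand straight back and lifted it clear.

**Last checks:**
- **Flap and cartons:** the final pictures show the flap shut and the red carton gone from the sill. The blue carton is where it was, with nothing else visibly moved.
- **Forces:** the highest reading I saw was about 10 N at the wrist while pushing, and it was near zero at the end.
- **Carton inside:** I could not see into the closed box. I know the carton is in there because I watched it tip over the edge, and it shows nowhere else.
- **Tool tilt:** the tool tilted by up to about 0.055 rad under the flap's load. It did no visible harm.

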